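# Get the vial rack out from behind the reagents and load the shaker

## Task

The yellow vial rack stands behind the amber bottle and the white jar in the tray: first set both of these upright on the black rubber mat and leave them there, then load the shaker with the aluminium plate flat and square between its two rails and the rack upright on top of the plate, centred and lined up with it (the plate may also be fetched earlier, but the rack only when the way is clear). Only when the rack stands on the shaker, put the bottle and the jar back in the tray, each upright where it stood at the start. Set everything down rather than dropping it, do not tip anything over, and leave the conical flask, the tip box and the blue cap alone.

Things in the scene. Friction and masses are not known exactly. Their poses are not given: they have to be found in the camera images.
- bottle_center (a point): Amber round bottle with a black screw cap, loose, about 0.2 kg. 110 mm tall; body 56 mm diameter up to 64 mm, then a shoulder; the cap is 32 mm in diameter and spans heights 84 to 110 mm (a good place to grip from above). This point is on its axis, 55 mm above its underside; z up. It starts upright on the tray's floor, in front of one half of the rack; remember where it stood, it must go back there.
- jar_center (a point): White round jar with a flat grey metal lid, loose, about 0.25 kg. 80 mm tall; body 62 mm diameter up to 62 mm, lid 59 mm diameter above that. This point is on its axis, 40 mm above its underside; z up. It starts upright on the tray's floor, in front of the other half of the rack; remember where it stood, it must go back there.
- rack_center (a point): Yellow vial rack, a loose block of 50 mm (own x) by 90 mm (own y) by 45 mm high, about 0.2 kg, with eight white vial caps standing 8 mm above its top. This point is the block's centre, 22.5 mm above its underside; z up. It starts on the tray's floor behind (farther from the robot than) the bottle and the jar, which stand about 12 mm from its long side. Grip it across the 50 mm.
- plate_center (a point): Flat bare aluminium plate, loose, 60 mm (own x) by 100 mm (own y) by 10 mm thick, about 0.16 kg, lying on the bench in front of the tray. This point is its centre, 5 mm above its underside; z up. Grip it across the 60 mm, at the middle of its long sides.
- shaker_top (a point): Shaker: a fixed white machine 170 by 170 mm with a dark platform 150 by 150 mm whose top is 70 mm above the bench. This point is the centre of the platform's top face; x and y along its sides, z up. Two aluminium rails, 70 mm long and 8 mm high, run along its x at y = -62.5 and +62.5 mm, leaving 117 mm clear between them for the plate's 100 mm length (plate's y along the shaker's y, either way round). It does not move. It is to the left or the right of the tray.
- mat: Black rubber mat fixed on the bench, on the other side of the tray from the shaker: 230 mm (own x) by 130 mm (own y), 4 mm thick. Origin at the centre of its underside, z up.
- tray: Plain stainless steel tray fixed on the bench, 210 mm (own x) by 230 mm (own y); its floor is 4 mm above the bench and its low rim 9 mm. Origin at the centre of its underside, z up. The bottle and the jar stand in its half nearer the robot, side by side along y about 100 mm apart.
- flask: Bystander: clear conical flask with a dark stopper, 72 mm diameter, 100 mm tall. Leave alone. Origin at the centre of its underside.
- tipbox: Bystander: clear box with a blue lid, 78 by 113 mm, 52 mm tall. Leave alone. Origin at the centre of its underside.
- cap: Bystander: blue screw cap, 40 mm diameter, 14 mm high, on the bench. Leave alone. Origin at the centre of its underside.
Things that resemble listed ones, but are neither listed nor needed, are in the scene too. There is more than one size of the part that bears shaker_top; the job needs the larger.

How it is judged:
By the outcome, as a careful person would: the job done as asked, in the order asked, and still so for the second after the job is handed in, with the robot touching nothing.
It also fails if it takes over 134 s, if anything falls off the work surface, if the arm or the gripper's body presses on something with over 40 N, if the wrist force passes 120 N, or if a joint passes its speed limit or range.

## Robot

A 6-joint arm with a two-finger parallel gripper is mounted at the origin on the work surface. World frame = base frame: x ahead of the robot, y to its left, z up, the work surface at z = 0. Lengths are in m, angles in rad, forces in N, time in s.
With the tool pointing down it reaches from about 0.375 to 0.9 m from the base axis. Payload 3.1 kg.
Tool frame: the origin (TCP) lies at the very end of the fingers, on their centre line; the grasp point (between the pads) lies 19 mm behind it (manip.hold_point_z is the distance from the TCP to the grasp point, in m); y points along the fingers, z is the direction in which the jaws open and shut, and the axes are right-handed (so a half turn about y gives the same grasp; the last joint's range is limited). The gripper opens to 85 mm and grips with 20 to 120 N. Pads are 22 mm wide; open, the fingers measure 114 mm over their backs; the gripper's body (76 mm by 85 mm) begins 54 mm behind the grasp point. The pads swing forward as they close: fully open they stand 13 mm farther back than shut.
Start: joints at [1.169, 0.527, 1.433, -0, 1.181, -0.178], TCP at [0.139, 0.609, 0.231] pointing down, gripper open.
Joint ranges: [-3.08, 3.08], [-0.75, 2.2], [0.22, 2.44], [-1.43, 4.57], [0, 2.65], [-2.85, 2.85]. Speed limits (rad/s): [2.79, 2.79, 3.14, 3.14, 3.14, 3.14].

## Interface

Orientations are given as a unit quaternion [x, y, z, w].
In Python, from station import manip, eyes, workorder gives the robot as it stands. The module is installed in compiled form; this text tells all that it offers.
- The arm moves only by the shell command python3 -m jog 'ROWS' [OPENING] [FORCE]. ROWS is JSON, a list of rows, each a list of 2 entries, a list of its own where there are three numbers: the shift along the tool's x, y, z in cm, then the turn about the tool's y in rad. A call has 1 to 20 rows; each row is the pose to reach, as a shift and turn from the pose commanded when the call began, along the tool's axes at that moment; what a row does not reach only later rows make up. A row lasts 1/12 s, in which the tool goes at most 41.7 mm and 7.16 degrees, less where a joint would pass 70% of its speed; a pose out of reach is approached as far as the arm can. A call with a gripper value outside its range is refused whole. OPENING is the finger opening in cm, from 0 to 8.54, set as the call begins (- or left out, the last holds). The fingers move at their own pace and stop on an object; FORCE is the grip in N (left out, the last holds). Time passes only in rows, so rows that repeat a pose let the fingers close. It gives the time, the measured TCP pose, the force and the opening at its end, in the units of the state.
- manip.sense(): the state, without advancing time (a new reading comes with each control period).
- eyes.snapshot(name): name is "scene" or "top" or "wrist"; returns a dict with "frame" (384x512x3 uint8, red, green, blue), "vfov" (degrees; the focal length in pixels is half the picture's height over the tangent of half this angle, whatever the lens; pixels are square), "cx", "cy" (the principal point, pixels), "k1" (the pictures are not rectified: a ray, as slopes to the right and down, at radius r is drawn at 1 + k1 r^2 times it, then the intrinsics apply), "rvec" (rotation vector, rad) and "tvec" (3), from world to camera coordinates, as OpenCV has them. Camera axes: x right, y down, z forward; pixel columns grow to the right and rows downward; lengths in m; the calibration is good to about 2 mm. A picture is of the moment at which its call begins. There is no depth.
- workorder.sign_off(): hands the job in, once; it reports no verdict.
The state is a dict: "t": time; "q": joint angles; "qd": joint speeds; "tau": joint torques, N m; "tcp_pos": TCP position; "tool_rot": TCP orientation; "force": force on the tool from outside, world axes, zero at the start; "ft_torque": the same for the moment, N m; "finger_gap": opening from 0.0 (shut) to 1.0 (fully open).
Only numpy, scipy, OpenCV 4.12 (cv2) and the standard library are available. Lean on these libraries where they do the work, as an engineer would, in place of code of your own. Each camera call takes 0.05 s, during which the arm holds its last target. There are 200 camera calls.

## Working session

There is one attempt and no reset: what is moved stays moved. The work goes in short steps, Python scripts to look and compute and a shell command to move; the robot and the scene stay as the last step left them, time stands still between calls to the robot, and variables do not carry over. Pictures are saved under pics/ and viewed, about 12 in all and at most 16, crops included, and the job is handed in when it is done.

```bash
mkdir -p pics; cat > h.py <<'E'
import numpy as np, cv2
from station import manip, eyes, workorder
from scipy.spatial.transform import Rotation as R
def snap(n,save=None):
    s=eyes.snapshot(n)
    if save: cv2.imwrite(f'pics/{save}.png',s['frame'][:,:,::-1])
    return s
def K(s):
    f=s['frame'].shape[0]/2/np.tan(np.radians(s['vfov'])/2)
    return np.array([[f,0,s['cx']],[0,f,s['cy']],[0,0,1]]),np.array([s['k1'],0,0,0,0.])
def ray(s,uv):
    k,d=K(s); n=cv2.undistortPointsIter(np.array(uv,float).reshape(-1,1,2),k,d,None,None,(3,100,1e-10)).reshape(-1,2)
    Rm=cv2.Rodrigues(np.array(s['rvec'],float))[0]
    D=np.c_[n,np.ones(len(n))]@Rm
    return -Rm.T@np.array(s['tvec'],float),D
def onplane(s,uv,z):
    o,D=ray(s,uv); return o+D*((z-o[2])/D[:,2])[:,None]
def proj(s,P):
    k,d=K(s); return cv2.projectPoints(np.array(P,float).reshape(-1,3),np.array(s['rvec'],float),np.array(s['tvec'],float),k,d)[0].reshape(-1,2)
def togo(tgt,st=None):
    """world TCP target -> shift in tool axes, cm"""
    st=st or manip.sense(); return R.from_quat(st['tool_rot']).inv().apply(np.array(tgt)-st['tcp_pos'])*100
E
python3 - <<'E'
from h import *
for n in ('scene','top','wrist'):
    s=snap(n,n+'0'); o,_=ray(s,[[256,192]]); print(n,s['vfov'],s['k1'],o)
st=manip.sense(); print(st); print(R.from_quat(st['tool_rot']).as_matrix().round(3), manip.hold_point_z)
E
```

```text
scene 49.48778776265385 -0.03141712956797266 [1.3220783  0.50614193 0.8185282 ]
top 52.6116252373578 -0.019535510353203153 [0.32536553 0.09127966 1.37893157]
wrist 67.66286336992661 0.0053086271845520635 [0.07326016 0.62301229 0.37377577]
{'t': 0.15, 'q': array([ 1.16851731e+00,  5.28243278e-01,  1.43358942e+00,  2.06506221e-05,
        1.18140440e+00, -1.78458321e-01]), 'qd': array([-0.00117753, -0.00152614, -0.00279385,  0.00158268,  0.00083733,
        0.00102592]), 'tau': array([ 2.21546279e-04, -4.42744303e+01, -1.78276402e+01, -2.74362937e-04,
        5.53935228e-03, -4.44780085e-06]), 'tcp_pos': array([0.1384495 , 0.6089218 , 0.23057007]), 'tool_rot': array([ 0.7032381 , -0.07914315,  0.0787973 , -0.70212785]), 'force': array([-0.43563061,  0.36848987, -0.20351233]), 'ft_torque': array([ 0.03827452,  0.05788942, -0.00290535]), 'finger_gap': 1.0042722912309172}
[[ 0.975 -0.001  0.222]
 [-0.222 -0.002  0.975]
 [-0.    -1.    -0.002]] 0.0187
```

View pics/top0.png

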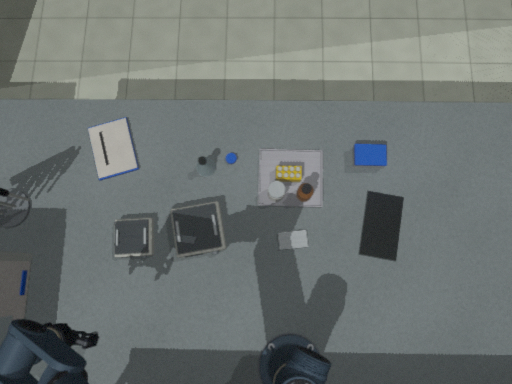

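View pics/scene0.png

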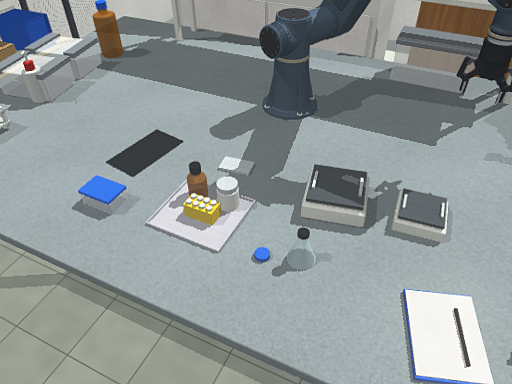

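The top view shows, with the robot to the bottom:
- **Shakers:** a large one at (198,228) and a smaller one at (132,237).
- **Tray:** (291,178), holding the rack at (289,173), the jar at (276,190) and the bottle at (305,192).
- **Plate:** (293,240).
- **Mat:** (382,226).
- **Bystanders:** flask (202,162), cap (232,158), tip box (370,155).

The scene view also shows a big amber bottle at (108,30). I'll check the choices in a crop next.

```bash
python3 - <<'E'
from h import *
im=cv2.imread('pics/top0.png'); c=cv2.resize(im[138:266,160:410],None,fx=3.2,fy=3.2,interpolation=cv2.INTER_CUBIC)
cv2.imwrite('pics/c1.png',c)
s=snap('top'); hsv=cv2.cvtColor(im,cv2.COLOR_BGR2HSV)
def blobs(m,name,z,mina=40):
    n,l,st,ce=cv2.connectedComponentsWithStats(m.astype(np.uint8))
    for i in range(1,n):
        if st[i,4]>=mina:
            ys,xs=np.where(l==i); r=cv2.minAreaRect(np.c_[xs,ys].astype(np.float32))
            b=onplane(s,cv2.boxPoints(r),z); P=onplane(s,[ce[i]],z)[0]
            e1=b[1]-b[0];e2=b[2]-b[1]
            print(name,ce[i].round(1),st[i,4],'xy',P[:2].round(4),'sides',np.linalg.norm(e1).round(3),np.linalg.norm(e2).round(3),'ang',np.degrees(np.arctan2(e1[1],e1[0])).round(1),'rectc',b.mean(0)[:2].round(4))
H,S,V=[hsv[...,i].astype(int) for i in range(3)]
roi=np.zeros(H.shape,bool);roi[100:270,80:420]=1
blobs(roi&(H>20)&(H<35)&(S>120),'yellow',.049)
blobs(roi&(H<20)&(S>90)&(V>40),'brown',.06,20)
blobs(roi&(V<60),'dark',.07,100)
blobs(roi&(V<45),'darkmat',.004,100)
for p in [(282,284),(198,228),(132,237),(291,178),(293,240),(382,226)]: print(p,hsv[p[1]%384,p[0]],onplane(s,[p],0)[0].round(3))
print(proj(s,[[0.139,.609,.231],[0,0,0]]))
E
```

```text
yellow [288.3 174.9] 158 xy [0.643  0.0093] sides 0.045 0.091 ang -9.2 rectc [0.6462 0.0109]
brown [303.5 194.2] 112 xy [ 0.5727 -0.0423] sides 0.05 0.049 ang -19.7 rectc [ 0.5747 -0.0448]
dark [381.2 225.6] 2262 xy [ 0.4669 -0.3014] sides 0.218 0.123 ang -9.8 rectc [ 0.469  -0.3024]
dark [196.1 232.6] 1123 xy [0.4341 0.3216] sides 0.146 0.136 ang -81.0 rectc [0.444  0.3209]
darkmat [386.3 234.4] 312 xy [ 0.443  -0.3381] sides 0.139 0.097 ang -8.4 rectc [ 0.4486 -0.3294]
(282, 284) [85 19 80] [0.267 0.028 0.   ]
(198, 228) [120  15  50] [0.456 0.328 0.   ]
(132, 237) [102  34  76] [0.421 0.563 0.   ]
(291, 178) [ 26 179 162] [ 0.643 -0.003  0.   ]
(293, 240) [ 95  10 160] [ 0.419 -0.01   0.   ]
(382, 226) [105  11  46] [ 0.473 -0.325  0.   ]
[[ 81.9744427  329.3692987 ]
 [289.90040321 365.97117395]]
```

View pics/c1.png

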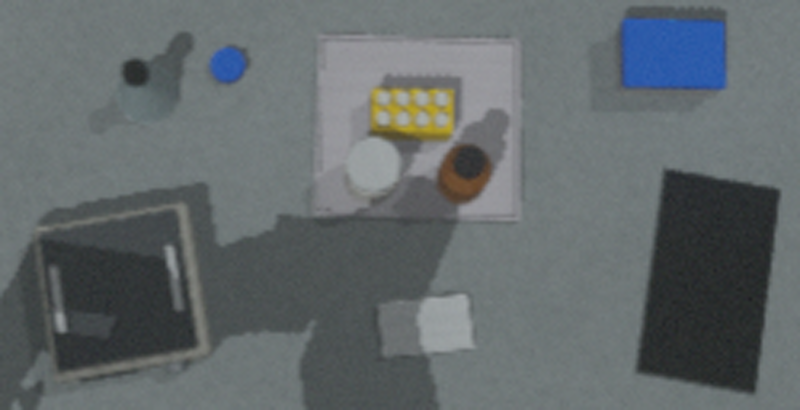

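The crop confirms the choices. The large shaker has rails at crop (58,298) and (175,278), the plate is at (426,325), and the rack is at (413,112) with the jar at (373,167) and the bottle at (465,172) in front of it. Next I'll take wrist views from close by, starting with the shaker on the way.

```bash
python3 - <<'E'
from h import *
print(togo([.50,.31,.30]).round(2))
E
```

```text
[ 41.88  -6.92 -21.15]
```

```bash
python3 -m jog '[[[5,-1,-3],0],[[9,-2,-5],0],[[13,-3,-7],0],[[17,-4,-9],0],[[20,-4,-11],0],[[24,-5,-13],0],[[28,-5,-15],0],[[31,-6,-17],0],[[35,-6,-19],0],[[38.5,-7,-21],0],[[41.9,-7,-21.2],0],[[41.9,-7,-21.2],0],[[41.9,-7,-21.2],0]]'
python3 - <<'E'
from h import *
s=snap('wrist','w1'); print(manip.sense()['tcp_pos'],ray(s,[[256,192]])); print(togo([.60,0,.30]).round(2))
E
```

```text
t: 1.28
tcp_pos: [0.5049, 0.307, 0.3016]
tool_rot: [-0.702, 0.08, -0.082, 0.703]
force: [1.1, 0.3, 0.1]
finger_gap: 1.001
[0.50204104 0.30824384 0.30104907] (array([0.43916859, 0.32134638, 0.44465797]), array([[ 0.27253423, -0.06489575, -0.96010475]]))
[ 16.5    0.1  -27.82]
```

View pics/w1.png

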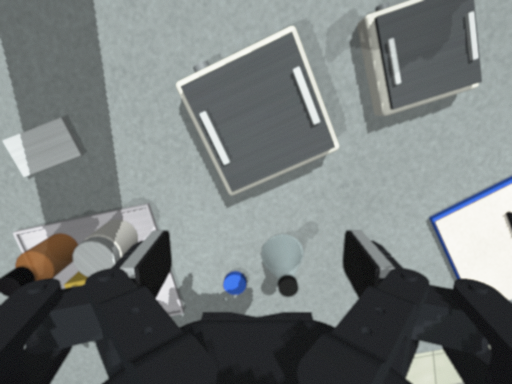

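The wrist picture shows the large shaker's rails at (214,138) and (306,96), the plate at (42,147), and part of the tray at lower left. Next I'll move over the tray.

```bash
python3 -m jog '[[[1.5,0,-3],-0.03],[[3,0,-6],-0.06],[[5,0,-9],-0.1],[[7,-1,-12],-0.13],[[9,-1,-15],-0.16],[[11,-2,-18],-0.19],[[13,-2,-21],-0.22],[[15,-3,-24.5],-0.22],[[16.5,-3,-27.8],-0.22],[[16.5,-3,-27.8],-0.22],[[16.5,-3,-27.8],-0.22]]'
python3 - <<'E'
from h import *
s=snap('wrist','w2'); np.save('w2.npy',s,allow_pickle=True); st=manip.sense();print(st['tcp_pos'],R.from_quat(st['tool_rot']).as_matrix().round(3)); 
E
```

```text
t: 2.25
tcp_pos: [0.5987, 0.0016, 0.3308]
tool_rot: [-0.707, 0.003, -0.002, 0.707]
force: [-0.3, 0.9, 0.4]
finger_gap: 1.001
[0.59829055 0.00296872 0.3307155 ] [[ 1.    -0.002  0.004]
 [-0.004  0.001  1.   ]
 [-0.002 -1.     0.001]]
```

View pics/w2.png

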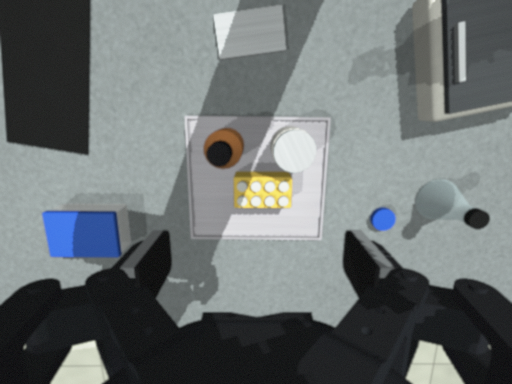

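The picture shows the bottle cap at (219,153), the jar lid at (295,149), the rack at (264,190), the plate at (250,31) and the tray corners at (185,117) to (330,117).

```bash
cat >> h.py <<'E'
def rect(s,m,z,name,mina=100,trim=None):
    cs,_=cv2.findContours(m.astype(np.uint8),cv2.RETR_EXTERNAL,cv2.CHAIN_APPROX_NONE)
    for c in cs:
        if cv2.contourArea(c)<mina: continue
        P=onplane(s,c.reshape(-1,2),z)[:,:2]
        (cx,cy),sz,a=cv2.minAreaRect((P*1000).astype(np.float32))
        M=cv2.moments(c); px=(M['m10']/M['m00'],M['m01']/M['m00'])
        long=a if sz[0]>sz[1] else a+90
        print(name,'px',np.round(px,1),'area',cv2.contourArea(c),'mm',round(cx,1),round(cy,1),'size',np.round(sz,1),'long axis yaw',round((long+90)%180-90,1),'centroid',onplane(s,[px],z)[0].round(4))
def hsv(s): return [c.astype(int) for c in cv2.split(cv2.cvtColor(s['frame'],cv2.COLOR_RGB2HSV))]
E
python3 - <<'E'
from h import *
s=np.load('w2.npy',allow_pickle=True).item(); H,S,V=hsv(s)
yy,xx=np.mgrid[:384,:512]
for p in [(219,153),(295,149),(230,140),(265,35),(230,40),(350,100),(240,20),(205,150),(460,50)]: print(p,H[p[::-1]],S[p[::-1]],V[p[::-1]])
rect(s,(H>18)&(H<35)&(S>110)&(yy<230),.049,'rack')
rect(s,(V<45)&(xx>195)&(xx<245)&(yy<175)&(yy>130),.114,'cap')
rect(s,(H<18)&(S>110)&(yy<230)&(yy>120),.06,'brown')
rect(s,(V>95)&(S<16)&(xx>210)&(xx<290)&(yy<60),.01,'plate')
m=((V>185)&(abs(xx-295)<30)&(abs(yy-149)<32)); rect(s,m,.084,'lid')
rect(s,(V<60)&(xx<110)&(yy<160),.004,'mat')
P=onplane(s,[(185,117),(330,117),(192,239),(322,240)],.009);print(P.round(3))
E
```

```text
(219, 153) 120 18 28
(295, 149) 90 4 229
(230, 140) 14 159 143
(265, 35) 90 10 153
(230, 40) 85 10 156
(350, 100) 84 15 167
(240, 20) 95 10 156
(205, 150) 13 138 113
(460, 50) 94 9 204
rack px [262.1 185.6] area 1432.5 mm 650.2 9.8 size [87.9 55.9] long axis yaw 89.7 centroid [0.6435 0.0094 0.049 ]
cap px [219.2 153.2] area 414.5 mm 584.1 -45.9 size [27.3 30.9] long axis yaw -46.0 centroid [ 0.5839 -0.0459  0.114 ]
brown px [227.2 143.3] area 629.5 mm 582.0 -44.7 size [52.5 53. ] long axis yaw -42.2 centroid [ 0.5775 -0.0409  0.06  ]
plate px [248.8  30. ] area 4184.0 mm 419.1 -7.6 size [116.7  77.5] long axis yaw 89.7 centroid [ 0.4187 -0.0092  0.01  ]
lid px [299.1 148.5] area 2581.0 mm 584.3 53.3 size [78.9 84.4] long axis yaw -0.3 centroid [0.5824 0.0591 0.084 ]
mat px [46.2 71.7] area 12376.5 mm 477.7 -320.9 size [129.3 224.7] long axis yaw -9.6 centroid [ 0.4736 -0.3193  0.004 ]
[[ 0.542 -0.111  0.009]
 [ 0.543  0.117  0.009]
 [ 0.751 -0.114  0.009]
 [ 0.754  0.116  0.009]]
```

```bash
python3 - <<'E'
from h import *
s=np.load('w2.npy',allow_pickle=True).item(); H,S,V=hsv(s); g=cv2.cvtColor(s['frame'],cv2.COLOR_RGB2GRAY)
c=cv2.HoughCircles(g[115:185,260:330],cv2.HOUGH_GRADIENT,1,30,param1=80,param2=12,minRadius=17,maxRadius=26)[0]
for x,y,r in c: print('lid',x+260,y+115,r,onplane(s,[(x+260,y+115),(x+260+r,y+115)],.084).round(4))
P=onplane(s,[(214,13),(282,5),(287,48),(220,58)],.01)[:,:2]; print('plate',P.round(3),P.mean(0), [np.linalg.norm(P[i]-P[i-1]).round(3) for i in range(4)])
# enlarged crops for one look
a=cv2.resize(s['frame'][0:70,200:300,::-1],None,fx=5,fy=5,interpolation=cv2.INTER_CUBIC)
b=cv2.resize(s['frame'][120:220,200:330,::-1],None,fx=3.85,fy=3.85,interpolation=cv2.INTER_CUBIC)
o=np.zeros((a.shape[0]+0,500,3),np.uint8); 
b=cv2.resize(s['frame'][120:215,195:325,::-1],(300*130//95,300)); o=np.zeros((350+300,500,3),np.uint8);o[:350]=a;o[350:,:b.shape[1]]=b
cv2.imwrite('pics/c2.png',cv2.resize(o[:590],None,fx=1,fy=1))
w=cv2.imread('pics/w1.png'); 
for y in range(0,1): pass
# reconstruct w1 pose
T=lambda s:np.r_[np.c_[cv2.Rodrigues(np.array(s['rvec'],float))[0],np.array(s['tvec'],float)],[[0,0,0,1]]]
def tool(p,q): M=np.eye(4);M[:3,:3]=R.from_quat(q).as_matrix();M[:3,3]=p;return M
st=manip.sense(); X=T(s)@tool(st['tcp_pos'],st['tool_rot'])
E1=X@np.linalg.inv(tool([.50204,.30824,.30105],[-0.702,0.08,-0.082,0.703]))
s1=dict(s,frame=w[:,:,::-1].copy(),rvec=cv2.Rodrigues(E1[:3,:3])[0],tvec=E1[:3,3]); print('cam1',ray(s1,[[256,192]]),'expect .4392 .3213 .4447 / .2725 -.0649 -.9601')
np.save('w1.npy',s1,allow_pickle=True); H,S,V=hsv(s1); yy,xx=np.mgrid[:384,:512]; k=(yy>60)&(yy<175)&(V>170)
rect(s1,k&(xx>195)&(xx<235)&(yy>107)&(yy<168),.078,'railL',50); rect(s1,k&(xx>288)&(xx<322)&(yy>64)&(yy<127),.078,'railR',50)
rect(s1,(V<100)&(xx>185)&(xx<335)&(yy>30)&(yy<190),.07,'plat',2000)
rect(s1,(xx<90)&(yy>110)&(yy<185)&(S<14)&(V>110),.01,'plate',300)
E
```

```text
lid 293.5 149.5 22.0 [[0.5838 0.0515 0.084 ]
 [0.584  0.0815 0.084 ]]
plate [[ 0.396 -0.059]
 [ 0.387  0.039]
 [ 0.443  0.047]
 [ 0.456 -0.053]] [ 0.42064879 -0.00637295] [np.float64(0.06), np.float64(0.098), np.float64(0.057), np.float64(0.101)]
cam1 (array([0.4363967 , 0.32147626, 0.44421374]), array([[ 0.27204694, -0.06506998, -0.96023115]])) expect .4392 .3213 .4447 / .2725 -.0649 -.9601
railL px [207.5 146.8] area 56.5 mm 465.4 249.7 size [62.4  2.4] long axis yaw 11.2 centroid [0.4675 0.2502 0.078 ]
railL px [214.1 137.3] area 342.0 mm 458.9 261.8 size [70.7  8.9] long axis yaw 10.9 centroid [0.4578 0.2617 0.078 ]
railR px [306.   94.7] area 379.5 mm 435.2 384.5 size [70.5  8.8] long axis yaw 10.9 centroid [0.434  0.3843 0.078 ]
railR px [313.9  83.8] area 170.0 mm 427.4 396.6 size [54.9  6. ] long axis yaw 10.9 centroid [0.424  0.3958 0.078 ]
plate px [ 41.2 147.3] area 2767.0 mm 419.8 -7.6 size [ 70.2 104.4] long axis yaw -85.2 centroid [ 0.4167 -0.0069  0.01  ]
```

View pics/c2.png

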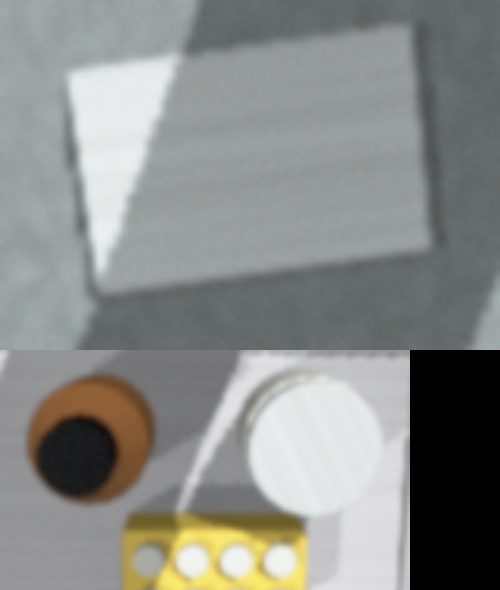

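```bash
python3 -m jog '[[[0,2,-2],0],[[-1.4,5,-4.85],0],[[-1.4,9,-4.85],0],[[-1.4,13,-4.85],0],[[-1.4,17,-4.85],0],[[-1.4,20,-4.85],0],[[-1.4,22,-4.85],0],[[-1.4,23.5,-4.85],0],[[-1.4,24.2,-4.85],0],[[-1.4,24.2,-4.85],0],[[-1.4,24.2,-4.85],0]]' 6
python3 - <<'E'
from h import *
s=snap('wrist','w3'); c=proj(s,[[.5845,-.0455,.114]]); print(c,manip.sense()['tcp_pos'])
E
```

```text
t: 3.22
tcp_pos: [0.5851, -0.045, 0.0896]
tool_rot: [-0.707, 0.001, -0.001, 0.707]
force: [0.1, 0.3, 1.4]
finger_gap: 0.699
[[256.80767306 258.6566969 ]] [ 0.58577619 -0.0454963   0.09034596]
```

View pics/w3.png

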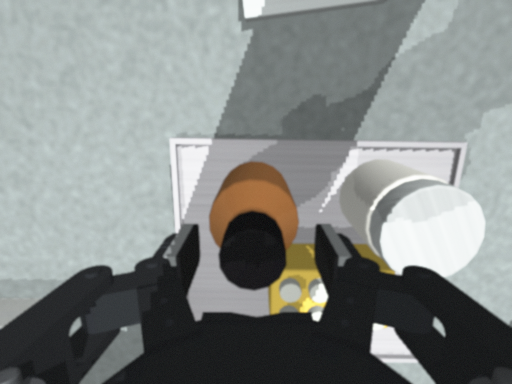

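The cap is at (253,250), between the open fingers but a few mm off the predicted (257,259). I'll re-measure from here.

```bash
python3 - <<'E'
from h import *
s=snap('wrist'); H,S,V=hsv(s); yy,xx=np.mgrid[:384,:512]
m=(V<50)&(xx>205)&(xx<305)&(yy>205)&(yy<305); 
c=np.array([(221,248),(284,248),(252,212),(252,289)]);print(onplane(s,c,.114).round(4)); rect(s,m,.114,'cap',500)
m=(V>195)&(xx>370)&(xx<490)&(yy>180)&(yy<285); rect(s,m,.084,'lid',1000)
st=manip.sense(); print(st['tcp_pos'])
E
```

```text
[[ 0.58   -0.0624  0.114 ]
 [ 0.58   -0.0335  0.114 ]
 [ 0.5625 -0.0481  0.114 ]
 [ 0.6016 -0.0483  0.114 ]]
cap px [253.7 248.6] area 3819.0 mm 580.8 -47.9 size [38.4 29.8] long axis yaw 4.8 centroid [ 0.5803 -0.0474  0.114 ]
lid px [436.7 229.7] area 7846.0 mm 587.5 55.7 size [63. 63.] long axis yaw -0.1 centroid [0.5842 0.0552 0.084 ]
[ 0.58606351 -0.04585366  0.09066784]
```

```bash
python3 -m jog '[[[0,0.3,-0.1],0],[[0,0.3,-0.1],0],[[0,0.3,-0.1],0]]' 6; python3 -m jog '[[[0,0,0],0],[[0,0,0],0],[[0,0,0],0],[[0,0,0],0],[[0,0,0],0],[[0,0,0],0],[[0,0,0],0]]' 2 40
```

```text
t: 3.57
tcp_pos: [0.5854, -0.0476, 0.0869]
tool_rot: [0.707, -0.001, 0.002, -0.707]
force: [0.9, -0.2, -0.1]
finger_gap: 0.704
t: 4.15
tcp_pos: [0.5854, -0.0475, 0.0867]
tool_rot: [0.707, -0.001, 0.002, -0.707]
force: [0.1, 0.8, 4.3]
finger_gap: 0.362
```

```bash
python3 -m jog '[[[0,-1,0],0],[[0,-3,0],0],[[0,-6,0],0],[[0,-8,-1],0],[[-1,-8,-4],0],[[-1.7,-8,-8],0],[[-2.5,-8,-12],0],[[-3.3,-8,-16],0],[[-4.1,-8,-20],0],[[-5,-8,-24],0],[[-5.4,-8,-26.5],0],[[-5.7,-8,-27.8],0],[[-5.8,-7,-28.4],0],[[-5.8,-5,-28.4],0],[[-5.8,-3,-28.4],0],[[-5.8,-1.5,-28.4],0],[[-5.8,-0.7,-28.4],0],[[-5.8,-0.7,-28.4],0]]'
python3 - <<'E'
from h import *
s=snap('wrist','w4')
E
```

```text
t: 5.65
tcp_pos: [0.5248, -0.3282, 0.0905]
tool_rot: [-0.705, 0.002, 0.001, 0.709]
force: [-0.3, 0.4, -2.9]
finger_gap: 0.363
```

View pics/w4.png

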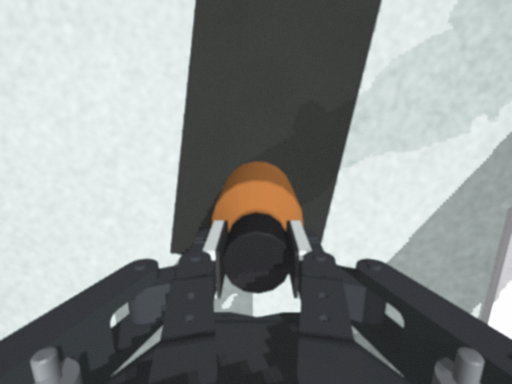

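The bottle is held upright over the mat. Its far-left mat corner is near (173,252). I'll check the footprint against the edges.

```bash
python3 - <<'E'
from h import *
s=snap('wrist'); st=manip.sense(); p=st['tcp_pos']
print(p,proj(s,[[p[0],p[1],.004]]),onplane(s,[(173,252),(194,0),(380,0),(326,240),(175,230),(330,228)],.004).round(3))
E
```

```text
[ 0.52638589 -0.33007821  0.09310579] [[255.97681882 193.45044206]] [[ 0.58  -0.404  0.004]
 [ 0.383 -0.374  0.004]
 [ 0.383 -0.242  0.004]
 [ 0.569 -0.269  0.004]
 [ 0.559 -0.401  0.004]
 [ 0.558 -0.266  0.004]]
```

```bash
python3 -m jog '[[[0,0.3,0],0],[[0,0.5,0],0],[[0,0.6,0],0],[[0,0.68,0],0],[[0,0.68,0],0],[[0,0.68,0],0]]';python3 -m jog '[[[0,0,0],0],[[0,0,0],0],[[0,0,0],0],[[0,0,0],0]]' 6;  python3 -m jog '[[[0,-1,0],0],[[0,-3,0],0],[[0,-6,0],0],[[0,-9,0],0],[[0,-9,4],0],[[1,-9,8],0],[[2,-9,12],0],[[3,-9,16],0],[[4,-9,20],0],[[4.5,-9,24],0],[[5,-9,28],0],[[5.3,-9,32],0],[[5.6,-9,35],0],[[5.8,-9,37.4],0],[[5.8,-9,38.4],0],[[5.8,-9,38.4],0],[[5.8,-9,38.4],0]]' 8.5; python3 - <<'E'
from h import *
s=snap('wrist','w5'); H,S,V=hsv(s); yy,xx=np.mgrid[:384,:512]
print(manip.sense()['tcp_pos'],proj(s,[[.586,.055,.084]]))
for t in (170,195,215): rect(s,(V>t)&(S<40)&(xx>190)&(xx<325)&(yy>110)&(yy<290),.084,'lid%d'%t,1000)
E
```

```text
t: 6.25
tcp_pos: [0.5261, -0.3314, 0.0867]
tool_rot: [0.707, -0.001, 0.002, -0.707]
force: [-0.2, 0.3, -1.9]
finger_gap: 0.359
t: 6.58
tcp_pos: [0.5263, -0.3315, 0.0869]
tool_rot: [0.707, -0.001, 0.002, -0.707]
force: [0.8, 0.0, 0.2]
finger_gap: 0.702
t: 8.0
tcp_pos: [0.5856, 0.0522, 0.1769]
tool_rot: [0.707, -0.001, 0.001, -0.707]
force: [0.6, -0.3, 0.5]
finger_gap: 0.995
[0.58569007 0.05145653 0.17685003] [[260.63413644 191.07867444]]
lid170 px [279.5 214.1] area 7701.5 mm 612.0 66.9 size [ 56.8 141. ] long axis yaw -0.8 centroid [0.607  0.0716 0.084 ]
lid195 px [278.1 227.5] area 5757.0 mm 618.0 67.2 size [ 55.6 129.2] long axis yaw -1.0 centroid [0.6197 0.0706 0.084 ]
lid215 px [270.2 194.8] area 2021.0 mm 592.2 70.8 size [49.2 56.1] long axis yaw -19.4 centroid [0.5893 0.0632 0.084 ]
```

View pics/w5.png

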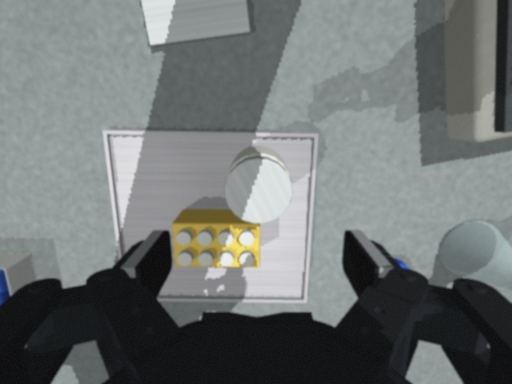

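The lid spans cols 225–292 and rows 154–222, so its centre is (258.5,188), about (0.5835,0.053). The rack is clear behind it at (216,243).

```bash
python3 -m jog '[[[-0.15,2,0.1],0],[[-0.15,5,0.1],0],[[-0.15,8,0.1],0],[[-0.15,10,0.1],0],[[-0.15,11.5,0.1],0],[[-0.15,12.2,0.1],0],[[-0.15,12.2,0.1],0],[[-0.15,12.2,0.1],0]]' 8.5;python3 -m jog '[[[0,0,0],0],[[0,0,0],0],[[0,0,0],0],[[0,0,0],0],[[0,0,0],0],[[0,0,0],0]]' 5 40
```

```text
t: 8.72
tcp_pos: [0.5845, 0.0523, 0.0547]
tool_rot: [0.707, -0.002, 0.002, -0.707]
force: [0.6, 0.3, 0.3]
finger_gap: 1.001
t: 9.22
tcp_pos: [0.5851, 0.0534, 0.0564]
tool_rot: [0.707, -0.0, 0.002, -0.707]
force: [-1.3, -0.3, 5.8]
finger_gap: 0.696
```

```bash
python3 -m jog '[[[0,-1,0],0],[[0,-3,0],0],[[0,-6,0],0],[[0,-8,-1],0],[[-1.4,-8,-4],0],[[-2.8,-8,-7.5],0],[[-4.4,-8,-11],0],[[-6,-8,-14.5],0],[[-7.6,-8,-18],0],[[-9.2,-8,-21.5],0],[[-10.8,-8,-25],0],[[-12.2,-8,-28.5],0],[[-13.6,-8,-32],0],[[-14.6,-8,-34.5],0],[[-15.2,-7,-36.2],0],[[-15.4,-5,-36.7],0],[[-15.4,-3,-36.7],0],[[-15.4,-1.2,-36.7],0],[[-15.4,-0.5,-36.7],0],[[-15.4,-0.3,-36.7],0]]';python3 -m jog '[[[0,0.1,0],0],[[0,0.2,0],0],[[0,0.35,0],0],[[0,0.35,0],0],[[0,0.35,0],0]]'
```

```text
t: 10.88
tcp_pos: [0.4279, -0.312, 0.0567]
tool_rot: [-0.706, 0.002, -0.001, 0.708]
force: [-3.4, 1.2, 5.0]
finger_gap: 0.696
t: 11.3
tcp_pos: [0.4293, -0.3131, 0.0564]
tool_rot: [0.708, -0.001, 0.002, -0.706]
force: [-1.9, 1.7, 7.2]
finger_gap: 0.697
```

```bash
python3 -m jog '[[[0,0,0],0],[[0,0,0],0],[[0,0,0],0]]' 8; python3 -m jog '[[[0,-1,0],0],[[0,-3,0],0],[[0,-6,0],0],[[0,-10,0],0],[[0,-13,1],0.12],[[0,-14,4],0.24],[[0,-14,8],0.36],[[0,-14,12],0.48],[[0,-14,16],0.6],[[0,-14,20],0.72],[[0,-14,24],0.84],[[-0.5,-14,27],0.96],[[-0.9,-14,29],1.08],[[-0.9,-14,30.7],1.2],[[-0.9,-14,30.7],1.32],[[-0.9,-14,30.7],1.44],[[-0.9,-14,30.7],1.46],[[-0.9,-14,30.7],1.46],[[-0.9,-14,30.7],1.46]]' 8.5; python3 - <<'E'
from h import *
s=snap('wrist','w6'); H,S,V=hsv(s); st=manip.sense(); np.save('w6.npy',s,allow_pickle=True)
print(st['tcp_pos'],R.from_quat(st['tool_rot']).as_matrix().round(3),proj(s,[[.4206,-.0064,.01]]))
E
```

```text
t: 11.55
tcp_pos: [0.4294, -0.3134, 0.0548]
tool_rot: [0.708, -0.001, 0.002, -0.706]
force: [0.4, 0.3, 0.1]
finger_gap: 0.938
t: 13.13
tcp_pos: [0.4209, -0.0058, 0.1945]
tool_rot: [-0.526, 0.472, -0.472, 0.526]
force: [-0.0, 0.3, 0.3]
finger_gap: 0.994
[ 0.42090194 -0.00587263  0.19436997] [[ 0.108  0.001  0.994]
 [-0.994 -0.     0.108]
 [ 0.    -1.     0.   ]] [[257.15150566 168.59679331]]
```

View pics/w6.png

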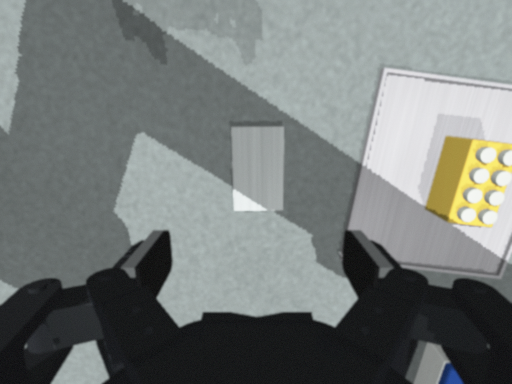

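The plate spans cols 231–284 and rows 126–211, square to the tool, with its centre at (257.5,168) against the predicted (257,168.6). I'll descend in stages.

```bash
python3 -m jog '[[[0,3,0],0],[[0,7,0],0],[[0,11,0],0],[[0,15,0],0],[[0,17.5,0],0],[[0,18.5,0],0],[[0,19,0],0],[[0,19,0],0],[[0,19,0],0]]' 7;  python3 -m jog '[[[0,0.2,0],0],[[0,0.4,0],0],[[0,0.4,0],0],[[0,0.4,0],0]]'; python3 - <<'E'
from h import *
s=snap('wrist','w7')
E
```

```text
t: 13.93
tcp_pos: [0.4212, -0.006, 0.0043]
tool_rot: [-0.526, 0.472, -0.473, 0.526]
force: [0.3, -0.7, -1.0]
finger_gap: 0.819
t: 14.27
tcp_pos: [0.4212, -0.0059, 0.0006]
tool_rot: [-0.526, 0.472, -0.473, 0.526]
force: [0.5, 0.6, -0.8]
finger_gap: 0.822
```

View pics/w7.png

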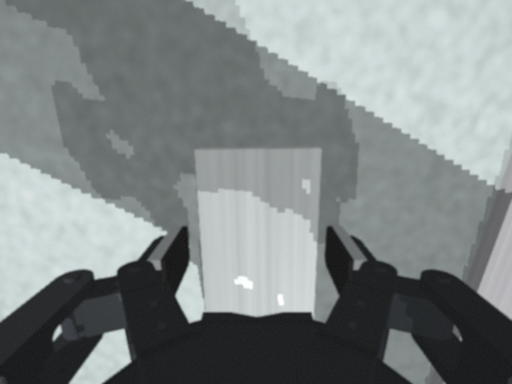

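The plate (cols 195–322) sits centred between the fingers (187–328).

```bash
python3 -m jog '[[[0,0.15,0],0],[[0,0.3,0],0],[[0,0.3,0],0],[[0,0.3,0],0]]'; python3 -m jog '[[[0,0,0],0],[[0,0,0],0],[[0,0,0],0],[[0,0,0],0],[[0,0,0],0],[[0,0,0],0]]' 5 50;
```

```text
t: 14.65
tcp_pos: [0.4208, -0.0058, -0.0031]
tool_rot: [0.526, -0.473, 0.472, -0.526]
force: [-0.4, -0.2, -0.6]
finger_gap: 0.817
t: 15.15
tcp_pos: [0.4211, -0.0059, -0.0026]
tool_rot: [-0.526, 0.472, -0.473, 0.526]
force: [-1.3, -0.4, 6.0]
finger_gap: 0.681
```

```bash
python3 -m jog '[[[0,-0.5,0],0],[[0,-2,0],0],[[0,-5,0],0],[[0,-9,0],0],[[0,-13,0],0],[[0,-16,0],0],[[0,-16,0],0],[[0,-16,0],0]]'; python3 - <<'E'
from h import *
s=snap('wrist','w8'); st=manip.sense(); print(st['tcp_pos'],st['finger_gap'])
c=np.array([.4495,.323]); y=np.radians(10.9); 
print('togo above shaker',togo([.4495,.323,.17]).round(2))
E
```

```text
t: 15.82
tcp_pos: [0.4215, -0.0059, 0.1585]
tool_rot: [-0.525, 0.471, -0.474, 0.527]
force: [0.0, -0.5, -2.2]
finger_gap: 0.681
[ 0.42034684 -0.00565603  0.15717382] 0.6811425417387276
togo above shaker [-32.37  -1.28   6.41]
```

View pics/w8.png

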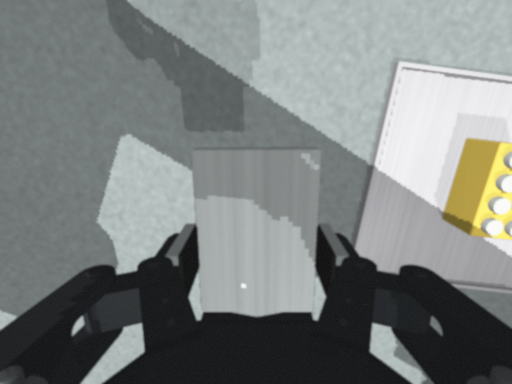

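```bash
python3 -m jog '[[[-2,-2,1],-0.03],[[-6,-5,2],-0.06],[[-9,-6,3],-0.082],[[-10.2,-6,4],-0.082],[[-10.2,-6,4],-0.082],[[-10.2,-6,4],-0.082],[[-10.2,-6,4],-0.082],[[-10.2,-6,4],-0.082]]'; python3 - <<'E'
from h import *
s=snap('wrist','w9'); st=manip.sense(); p=st['tcp_pos']; M=R.from_quat(st['tool_rot']).as_matrix();print(p,M.round(3))
np.save('w9.npy',s,allow_pickle=True)
c=np.array([.4495,.323,0]);a=np.radians(10.9); ex=np.array([np.cos(a),np.sin(a),0]);ey=np.array([-np.sin(a),np.cos(a),0])
H,S,V=hsv(s); yy,xx=np.mgrid[:384,:512]
for sg in (-1,1):
    q=proj(s,[c+ex*dx+ey*(sg*.0625+dy)+[0,0,.078] for dx in(-.05,.05) for dy in(-.014,.014)]); print(sg,q.round(0).tolist())
    m=np.zeros(H.shape,np.uint8); cv2.fillConvexPoly(m,cv2.convexHull(q.astype(np.int32)),1)
    for t in (150,180): rect(s,(m>0)&(V>t),.078,'rail%d'%t,60)
# plate end edge
col=V[100:200,240:275].mean(1); g=np.diff(col); print('edge rows',[(i+100,g[i].round(0)) for i in np.argsort(-abs(g))[:4]])
zt=p[2]+.013
for r in (145,149,153): print(r,(M.T@(onplane(s,[(257,r)],zt)[0]-p)).round(4))
E
```

```text
t: 16.53
tcp_pos: [0.4482, 0.099, 0.2154]
tool_rot: [0.546, -0.452, 0.45, -0.544]
force: [0.1, -0.4, -1.2]
finger_gap: 0.689
[0.44851277 0.0989244  0.21571218] [[ 0.186 -0.004  0.982]
 [-0.982 -0.     0.186]
 [-0.001 -1.    -0.004]]
-1 [[251.0, 18.0], [251.0, -19.0], [366.0, 17.0], [369.0, -20.0]]
rail150 px [310.4   2.5] area 403.0 mm 463.1 259.5 size [70.   3.8] long axis yaw 10.7 centroid [0.463  0.2595 0.078 ]
rail180 px [308.7   2.2] area 344.0 mm 463.0 259.5 size [69.7  3.8] long axis yaw 10.7 centroid [0.4615 0.2595 0.078 ]
1 [[250.0, -168.0], [250.0, -218.0], [382.0, -169.0], [387.0, -219.0]]
edge rows [(np.int64(149), np.float64(27.0)), (np.int64(148), np.float64(23.0)), (np.int64(146), np.float64(-11.0)), (np.int64(150), np.float64(10.0))]
145 [-0.0502 -0.013  -0.0015]
149 [-0.0483 -0.013  -0.0015]
153 [-0.0465 -0.013  -0.0015]
```

View pics/w9.png

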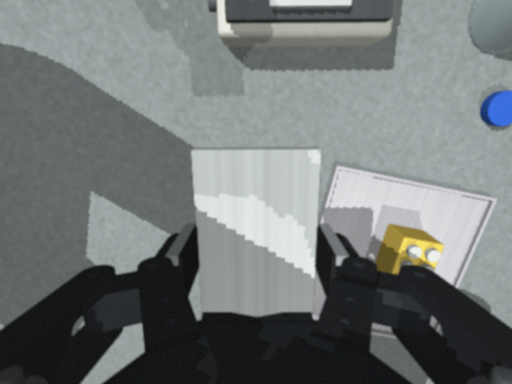

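The rail's near part is at (310,3). The plate is level and square in the jaws. I'll take one higher look to get both rails.

```bash
python3 -m jog '[[[-2,-3,0],0],[[-4,-7,0.5],0],[[-5.5,-10,1],0],[[-6,-12,1.2],0],[[-6,-13,1.2],0],[[-6,-13,1.2],0],[[-6,-13,1.2],0],[[-6,-13,1.2],0]]'; cat >> h.py <<'E'
def rails(s,c=(.450,.3235),yaw=10.9):
    c=np.array([*c,0]);a=np.radians(yaw); ex=np.array([np.cos(a),np.sin(a),0]);ey=np.array([-np.sin(a),np.cos(a),0])
    H,S,V=hsv(s)
    for sg in (-1,1):
        q=proj(s,[c+ex*dx+ey*(sg*.0625+dy)+[0,0,.078] for dx in(-.05,.05) for dy in(-.01,.01)]); print(sg,q.min(0).round(),q.max(0).round())
        m=np.zeros(H.shape,np.uint8); cv2.fillConvexPoly(m,cv2.convexHull(q.astype(np.int32)),1)
        rect(s,(m>0)&(V>170),.078,'rail',60)
E
python3 - <<'E'
from h import *
s=snap('wrist','w10'); st=manip.sense(); print(st['tcp_pos']); rails(s)
for y in (.323,): print(togo([.45,.325,.125]).round(2))
E
```

```text
t: 17.25
tcp_pos: [0.4492, 0.1602, 0.3455]
tool_rot: [0.546, -0.452, 0.45, -0.544]
force: [-0.2, -0.3, -1.9]
finger_gap: 0.682
[0.44917281 0.16026426 0.34528551]
-1 [244.  77.] [319.  93.]
rail px [281.6  86. ] area 303.5 mm 462.3 261.3 size [69.2  7.7] long axis yaw 10.7 centroid [0.4624 0.2613 0.078 ]
1 [243. -31.] [324. -12.]
[-16.16  22.02   3.24]
```

```bash
python3 -m jog '[[[-3,2,1],0],[[-7,4,1.5],0],[[-11,7,2.2],0],[[-14,11,2.8],0],[[-16.1,15,3.2],0],[[-16.1,18.5,3.2],0],[[-16.1,21,3.2],0],[[-16.1,22,3.2],0],[[-16.1,22,3.2],0],[[-16.1,22,3.2],0],[[-16.1,22,3.2],0]]'; python3 - <<'E'
from h import *
st=manip.sense(); M=R.from_quat(st['tool_rot']).as_matrix(); print(st['tcp_pos'],np.degrees(np.arctan2(M[1,2],M[0,2])),togo([.4503,.3243,.0675]).round(2))
E
```

```text
t: 18.22
tcp_pos: [0.4531, 0.3253, 0.1289]
tool_rot: [-0.544, 0.45, -0.451, 0.546]
force: [0.8, 0.1, -1.4]
finger_gap: 0.682
[0.45314377 0.32528379 0.1289432 ] 10.773088831495766 [ 0.05  6.14 -0.32]
```

```bash
python3 -m jog '[[[0,1.5,0],0],[[0,3,0],0],[[0,4,0],0],[[0,4.5,0],0],[[0,4.5,0],0],[[0,4.5,0],0],[[0,4.5,0],0]]'; python3 - <<'E'
from h import *
for i in range(3):
    st=manip.sense(); print(st['tcp_pos'],togo([.4503,.3243,.0675]).round(2)); s=snap('wrist',f'w11')
rails(s)
E
```

```text
t: 18.8
tcp_pos: [0.4522, 0.3255, 0.083]
tool_rot: [-0.544, 0.45, -0.451, 0.546]
force: [-0.1, 0.4, -2.2]
finger_gap: 0.68
[0.452198   0.32547955 0.08304676] [ 0.08  1.55 -0.21]
[0.45214677 0.32550987 0.08299751] [ 0.08  1.55 -0.21]
[0.45199434 0.32549977 0.08285229] [ 0.09  1.53 -0.19]
-1 [173. 313.] [337. 341.]
1 [153.  98.] [356. 139.]
rail px [253.6 120.8] area 2172.0 mm 438.4 383.9 size [70.2  7.9] long axis yaw 10.8 centroid [0.4379 0.3839 0.078 ]
```

View pics/w11.png

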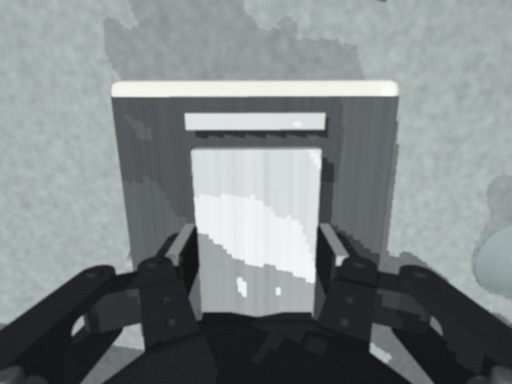

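The plate (cols 193–320, far end at row 149) is inside the rail at (255,121) with an 11.6 mm end-to-rail gap against the ideal 12.5. I'll correct by about 1 mm and set it down.

```bash
python3 -m jog '[[[0.1,0.6,-0.1],0],[[0.1,1.1,-0.1],0],[[0.1,1.4,-0.1],0],[[0.1,1.5,-0.1],0],[[0.1,1.55,-0.1],0],[[0.1,1.55,-0.1],0],[[0.1,1.55,-0.1],0]]'
```

```text
t: 19.53
tcp_pos: [0.4501, 0.3238, 0.0674]
tool_rot: [0.545, -0.451, 0.45, -0.545]
force: [-3.1, -1.4, 9.5]
finger_gap: 0.686
```

```bash
python3 -m jog '[[[0,0,0],0],[[0,0,0],0],[[0,0,0],0],[[0,-0.5,0],0],[[0,-2,0],0],[[0,-5,0],0],[[0,-9,0],0],[[0,-13,0],0],[[0,-17,0],0],[[0,-21,0],0],[[0,-23,0],0],[[0,-23,0],0],[[0,-23,0],0]]' 7.3; python3 - <<'E'
from h import *
s=snap('wrist','w12'); np.save('w12.npy',s,allow_pickle=True); rails(s)
print(manip.sense()['tcp_pos']); H,S,V=hsv(s)
c=np.array([.45,.3225]);a=np.radians(10.8);ex=np.array([np.cos(a),np.sin(a)]);ey=np.array([-np.sin(a),np.cos(a)])
q=proj(s,[[*(c+ex*dx*.06+ey*dy*.054),.08] for dx,dy in((-1,-1),(1,-1),(1,1),(-1,1))]); m=np.zeros(H.shape,np.uint8); cv2.fillConvexPoly(m,cv2.convexHull(q.astype(np.int32)),1)
for t in (100,120,140): rect(s,(m>0)&(V>t),.08,'plate',500)
print(q.round())
E
```

```text
t: 20.62
tcp_pos: [0.451, 0.3243, 0.298]
tool_rot: [-0.544, 0.45, -0.451, 0.546]
force: [-0.3, -0.1, -0.9]
finger_gap: 0.856
-1 [219. 202.] [294. 217.]
rail px [256.4 210. ] area 303.5 mm 461.8 261.2 size [69.9  8.5] long axis yaw 10.8 centroid [0.4622 0.2613 0.078 ]
1 [215. 105.] [297. 121.]
rail px [256. 114.] area 335.5 mm 438.4 383.8 size [68.9  7.1] long axis yaw 10.8 centroid [0.4383 0.3838 0.078 ]
[0.45000147 0.32377842 0.2961471 ]
plate px [255.1 163. ] area 3811.0 mm 449.0 321.6 size [ 63.1 102.4] long axis yaw -79.2 centroid [0.4486 0.3241 0.08  ]
plate px [255.1 163.1] area 3681.0 mm 448.5 321.6 size [ 62.2 101.6] long axis yaw -78.0 centroid [0.4486 0.324  0.08  ]
plate px [255.2 163. ] area 3605.0 mm 449.3 321.7 size [61.2 99.8] long axis yaw -79.2 centroid [0.4487 0.3241 0.08  ]
[[211. 205.]
 [301. 205.]
 [305. 121.]
 [207. 121.]]
```

```bash
python3 -m jog '[[[2,0,1],0],[[6,0,2.5],0],[[10,0,4],0.03],[[14,0,5.5],0.06],[[18,0,7],0.09],[[22,0,8.6],0.12],[[26,0,10.2],0.15],[[30,0,11.8],0.188],[[33,0,13.2],0.188],[[34.6,0,13.8],0.188],[[34.6,2,13.8],0.188],[[34.6,2,13.8],0.188],[[34.6,2,13.8],0.188]]' 8.5; python3 - <<'E'
from h import *
s=snap('wrist','w13'); np.save('w13.npy',s,allow_pickle=True)
st=manip.sense(); M=R.from_quat(st['tool_rot']).as_matrix(); print(st['tcp_pos'],np.degrees(np.arctan2(M[1,2],M[0,2])))
H,S,V=hsv(s); yy,xx=np.mgrid[:384,:512]
rect(s,(H>18)&(H<35)&(S>90),.049,'rack')
g=cv2.resize(s['frame'][60:300,100:420,::-1],None,fx=2.5,fy=2.5,interpolation=cv2.INTER_CUBIC); cv2.imwrite('pics/c3.png',g)
E
```

```text
t: 21.75
tcp_pos: [0.6489, 0.0106, 0.2731]
tool_rot: [-0.502, 0.502, -0.497, 0.499]
force: [-0.1, -0.1, -0.4]
finger_gap: 1.001
[0.6497225  0.01098394 0.27468326] 0.09227956926677629
rack px [263.3 161.1] area 2491.0 mm 654.5 10.5 size [90.3 49.7] long axis yaw 89.3 centroid [0.6548 0.0123 0.049 ]
```

View pics/c3.png

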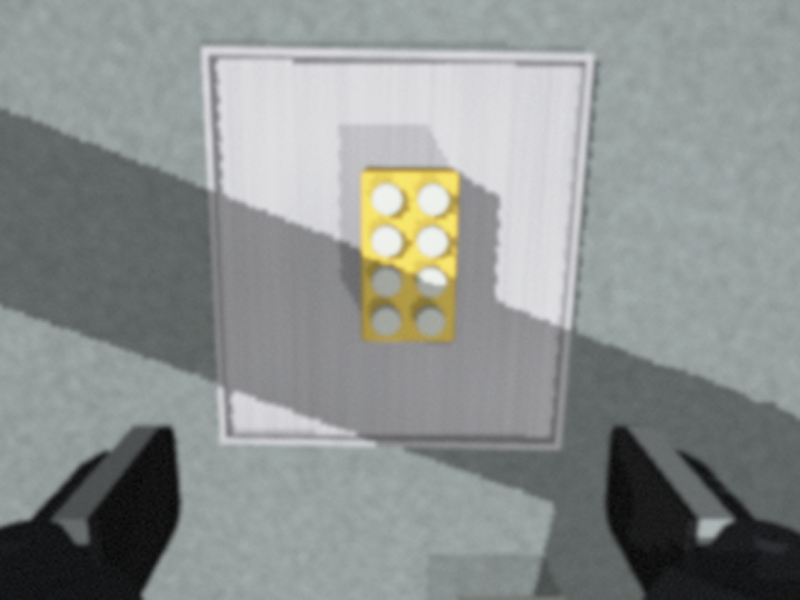

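The rack measures 90×50 mm, is centred at (0.6545,0.0105) and lies square to the jaws at crop (410,255), with the way clear.

```bash
python3 -m jog '[[[-0.1,3,0.6],0],[[-0.1,7,0.6],0],[[-0.1,11,0.6],0],[[-0.1,15,0.6],0],[[-0.1,19,0.6],0],[[-0.1,22,0.6],0],[[-0.1,24.5,0.6],0],[[-0.1,26,0.6],0],[[-0.1,26.2,0.6],0],[[-0.1,26.2,0.6],0],[[-0.1,26.2,0.6],0]]' 7; python3 -m jog '[[[0,0,0],0],[[0,0,0],0],[[0,0,0],0],[[0,0,0],0],[[0,0,0],0],[[0,0,0],0],[[0,0,0],0]]' 4 45
```

```text
t: 22.72
tcp_pos: [0.6582, 0.0118, 0.016]
tool_rot: [-0.5, 0.499, -0.5, 0.501]
force: [0.7, -0.1, -0.0]
finger_gap: 0.818
t: 23.3
tcp_pos: [0.6583, 0.0112, 0.0167]
tool_rot: [-0.5, 0.499, -0.501, 0.501]
force: [-0.8, 1.2, 6.9]
finger_gap: 0.578
```

```bash
python3 -m jog '[[[0,-1,0],0],[[0,-3,0],0],[[0,-6.5,0],0],[[0,-10.5,0],0],[[0,-14,-0.5],0],[[-2,-16,-2],-0.02],[[-5,-16,-4],-0.05],[[-8,-16,-6],-0.08],[[-11,-16,-8],-0.11],[[-14,-16,-10],-0.14],[[-17,-16,-12],-0.17],[[-20,-16,-14],-0.188],[[-23,-16,-16],-0.188],[[-26,-16,-18],-0.188],[[-29,-16,-19.6],-0.188],[[-30.6,-16,-20.5],-0.188],[[-31.2,-16,-20.8],-0.188],[[-31.2,-16,-20.8],-0.188],[[-31.2,-16,-20.8],-0.188],[[-31.2,-16,-20.8],-0.188]]'; python3 - <<'E'
from h import *
s=snap('wrist','w14'); np.save('w14.npy',s,allow_pickle=True)
st=manip.sense(); M=R.from_quat(st['tool_rot']).as_matrix(); p=st['tcp_pos']; print(p,np.degrees(np.arctan2(M[1,2],M[0,2])),st['finger_gap'],togo([.4501,.3238,.0927]).round(2))
H,S,V=hsv(s); m=(H>18)&(H<35)&(S>90); rect(s,m,p[2]+.0323,'rack',300); rails(s)
r=np.where(m[:,245:268].any(1))[0]; print(r.min(),(M.T@(onplane(s,[(257,r.min())],p[2]+.0323)[0]-p)).round(4))
E
```

```text
t: 24.97
tcp_pos: [0.4497, 0.3219, 0.1747]
tool_rot: [-0.545, 0.451, -0.451, 0.545]
force: [0.7, 0.2, -1.4]
finger_gap: 0.577
[0.44979969 0.32174753 0.17459459] 10.726638451099165 0.575679669044038 [-0.2   8.19  0.06]
rack px [256.6 223.5] area 16213.5 mm 446.1 333.1 size [50.7 75.5] long axis yaw -78.8 centroid [0.4447 0.341  0.2069]
-1 [204. 242.] [313. 262.]
rail px [308.5 245.2] area 83.0 mm 505.3 272.0 size [10.9 18.8] long axis yaw -76.3 centroid [0.5055 0.2771 0.078 ]
rail px [252.9 251.5] area 1820.0 mm 457.3 261.9 size [93.3 20.3] long axis yaw 10.7 centroid [0.4566 0.2613 0.078 ]
1 [196.  99.] [321. 124.]
rail px [259.7 112.9] area 785.5 mm 438.7 383.9 size [69.9  7.8] long axis yaw 10.8 centroid [0.4393 0.384  0.078 ]
154 [-0.0489 -0.0323 -0.0013]
```

```bash
python3 - <<'E'
from h import *
s=np.load('w14.npy',allow_pickle=True).item(); p=np.array([.4498,.3218,.1746]); M=R.from_quat([-0.545,0.451,-0.451,0.545]).as_matrix()
H,S,V=hsv(s); print([(r,int(V[r,240:272].mean()),int(S[r,240:272].mean())) for r in range(148,200,2)])
for r in (154,160,165,170,175): print(r,[(M.T@(onplane(s,[(257,r)],p[2]+dz)[0]-p))[0].round(4) for dz in(.0323,-.0127)])
print(M.T@(ray(s,[[256,192]])[0]-p))
cv2.imwrite('pics/c4.png',cv2.resize(s['frame'][90:330,120:400,::-1],None,fx=2.4,fy=2.4))
E
```

```text
[(148, 212, 7), (150, 212, 7), (152, 192, 19), (154, 158, 137), (156, 155, 157), (158, 156, 157), (160, 156, 157), (162, 157, 156), (164, 157, 157), (166, 160, 156), (168, 201, 155), (170, 231, 150), (172, 233, 150), (174, 233, 149), (176, 233, 149), (178, 233, 149), (180, 233, 149), (182, 233, 149), (184, 233, 149), (186, 233, 149), (188, 230, 147), (190, 219, 139), (192, 202, 121), (194, 200, 111), (196, 204, 108), (198, 199, 102)]
154 [np.float64(-0.0488), np.float64(-0.0422)]
160 [np.float64(-0.0465), np.float64(-0.0388)]
165 [np.float64(-0.0445), np.float64(-0.0361)]
170 [np.float64(-0.0425), np.float64(-0.0332)]
175 [np.float64(-0.0405), np.float64(-0.0304)]
[-0.06535692 -0.14336157 -0.00156572]
```

View pics/c4.png

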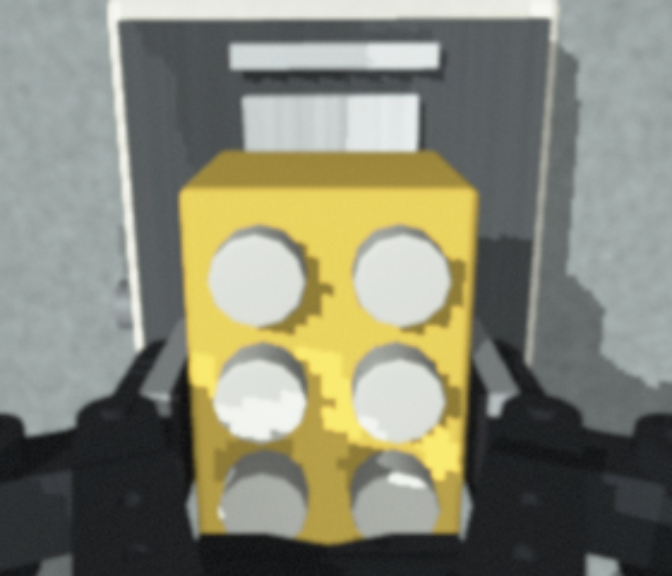

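The picture shows the rack (crop 180–475) centred over the plate (243–418) and rail (230–440), with its top edge at row 168. The rack's centre offset in the jaws is about the same as the plate's was, so I'm lowering it.

```bash
python3 -m jog '[[[-0.2,1.5,0.05],0],[[-0.23,3.5,0.05],0],[[-0.23,5.5,0.05],0],[[-0.23,6.8,0.05],0],[[-0.23,7.4,0.05],0],[[-0.23,7.7,0.05],0],[[-0.23,7.7,0.05],0],[[-0.23,7.7,0.05],0],[[-0.23,7.7,0.05],0]]'; python3 -m jog '[[[0,0.2,0],0],[[0,0.4,0],0],[[0,0.5,0],0],[[0,0.5,0],0],[[0,0.5,0],0]]'
```

```text
t: 25.77
tcp_pos: [0.4498, 0.3254, 0.0984]
tool_rot: [-0.544, 0.45, -0.451, 0.546]
force: [0.4, -0.2, -0.8]
finger_gap: 0.575
t: 26.18
tcp_pos: [0.4489, 0.3254, 0.0927]
tool_rot: [-0.545, 0.45, -0.451, 0.545]
force: [0.2, -0.3, -0.3]
finger_gap: 0.579
```

```bash
python3 -m jog '[[[0.1,0,0.1],0],[[0.1,0.1,0.1],0],[[0.1,0.1,0.1],0]]'; python3 -m jog '[[[0,0.1,0],0],[[0,0.1,0],0],[[0,0.1,0],0]]'
```

```text
t: 26.43
tcp_pos: [0.4498, 0.3247, 0.0927]
tool_rot: [-0.545, 0.451, -0.45, 0.545]
force: [-3.7, 0.1, 7.9]
finger_gap: 0.575
t: 26.68
tcp_pos: [0.4499, 0.3247, 0.0927]
tool_rot: [-0.545, 0.451, -0.451, 0.545]
force: [-4.8, -0.9, 14.7]
finger_gap: 0.577
```

```bash
python3 -m jog '[[[0,-0.1,0],0],[[0,-0.1,0],0]]'; python3 -m jog '[[[0,0,0],0],[[0,0,0],0],[[0,0,0],0],[[0,0,0],0],[[0,-1,0],0],[[0,-4,0],0],[[0,-8,0],0],[[0,-12,0],0],[[0,-16,0],0],[[0,-19,0],0],[[0,-20,0],0],[[0,-20,0],0],[[0,-20,0],0]]' 6.8;  python3 - <<'E'
from h import *
s=snap('wrist','w15'); np.save('w15.npy',s,allow_pickle=True); rails(s); print(manip.sense()['tcp_pos'])
H,S,V=hsv(s); yel=(H>18)&(H<35)&(S>90); rect(s,yel&(V>100),.125,'rack',500); rect(s,yel&(V>190),.125,'rackbright',300)
c=np.array([.449,.322]);a=np.radians(10.8);ex=np.array([np.cos(a),np.sin(a)]);ey=np.array([-np.sin(a),np.cos(a)])
q=proj(s,[[*(c+ex*dx*.06+ey*dy*.054),.08] for dx,dy in((-1,-1),(1,-1),(1,1),(-1,1))]); m=np.zeros(H.shape,np.uint8); cv2.fillConvexPoly(m,cv2.convexHull(q.astype(np.int32)),1)
rect(s,(m>0)&(V>120)&~yel,.08,'plate',30); print(q.round())
cc=np.where(yel); print(cc[0].min(),cc[0].max(),[(r,int(V[r,245:268].mean())) for r in range(110,240,3)])
print('ends',[(r,onplane(s,[(256,r)],.125)[0][:2].round(4)) for r in (120,130,220,230)])
E
```

```text
t: 26.85
tcp_pos: [0.45, 0.3247, 0.0927]
tool_rot: [-0.545, 0.451, -0.451, 0.545]
force: [-3.7, 0.5, 9.5]
finger_gap: 0.581
t: 27.93
tcp_pos: [0.4496, 0.3243, 0.2914]
tool_rot: [0.545, -0.451, 0.451, -0.545]
force: [-0.1, -0.4, 0.7]
finger_gap: 0.794
-1 [220. 204.] [296. 218.]
rail px [253.5 208.2] area 439.0 mm 457.7 264.3 size [60.7 16.7] long axis yaw 10.8 centroid [0.4555 0.265  0.078 ]
1 [216. 105.] [300. 122.]
rail px [257.7 114. ] area 340.0 mm 438.1 383.9 size [68.9  7. ] long axis yaw 10.8 centroid [0.4383 0.3839 0.078 ]
[0.44895121 0.32393532 0.29011037]
rack px [257.  169.7] area 3539.0 mm 448.8 324.0 size [50.2 90. ] long axis yaw -79.1 centroid [0.4484 0.326  0.125 ]
rackbright px [256.7 170.1] area 3457.0 mm 448.6 323.4 size [49.6 88.9] long axis yaw -79.2 centroid [0.4483 0.3255 0.125 ]
plate px [267.2 200.7] area 136.5 mm 470.6 280.0 size [18.3 16.3] long axis yaw 10.8 centroid [0.471  0.2791 0.08  ]
plate px [246.7 200.7] area 136.0 mm 445.0 275.1 size [18.3 16.3] long axis yaw 10.8 centroid [0.4448 0.2741 0.08  ]
plate px [267.5 183.2] area 160.5 mm 466.7 302.4 size
[... 794 characters left out ...]
06.]
 [306. 122.]
 [207. 122.]]
130 270 [(110, 128), (113, 213), (116, 206), (119, 69), (122, 80), (125, 158), (128, 192), (131, 203), (134, 244), (137, 235), (140, 241), (143, 240), (146, 236), (149, 233), (152, 225), (155, 235), (158, 232), (161, 241), (164, 236), (167, 235), (170, 233), (173, 236), (176, 225), (179, 238), (182, 239), (185, 235), (188, 233), (191, 237), (194, 227), (197, 234), (200, 238), (203, 234), (206, 236), (209, 239), (212, 188), (215, 151), (218, 110), (221, 113), (224, 164), (227, 167), (230, 165), (233, 164), (236, 165), (239, 166)]
ends [(120, array([0.4374, 0.3781])), (130, array([0.4393, 0.368 ])), (220, array([0.4585, 0.2676])), (230, array([0.4608, 0.2554]))]
```

On the shaker, the rack reads (0.4488,0.3240) and the plate (0.4490,0.3222), both at yaw 100.9°, between the rails. Next is the bottle.

```bash
python3 -m jog '[[[2,0,0],0],[[5.5,0,0],-0.1],[[9,0,-0.5],-0.2],[[13,0,-1],-0.3],[[17,0,-1.3],-0.4],[[21,0,-1.6],-0.5],[[25,0,-1.9],-0.6],[[29,0,-2.2],-0.7],[[33,0,-2.5],-0.8],[[37,0,-2.8],-0.9],[[41,0,-3.1],-1],[[45,0,-3.4],-1.1],[[49,0,-3.7],-1.2],[[53,0,-4],-1.3],[[57,0,-4.2],-1.384],[[61,0,-4.4],-1.384],[[64,2,-4.6],-1.384],[[65.8,4,-4.6],-1.384],[[65.8,4,-4.6],-1.384],[[65.8,4,-4.6],-1.384]]' 6; python3 -m jog '[[[0,0,0],0],[[0,0,0],0]]'; python3 - <<'E'
from h import *
s=snap('wrist','w16'); st=manip.sense(); M=R.from_quat(st['tool_rot']).as_matrix(); print(st['tcp_pos'],np.degrees(np.arctan2(M[1,2],M[0,2])),'bottle',togo([.5263,-.3315,.0868]).round(2),'jar',togo([.4293,-.3134,.055]).round(2))
H,S,V=hsv(s); yy,xx=np.mgrid[:384,:512]
rect(s,(H<20)&(S>100)&(V>40)&(yy<300),.06,'brown'); print(proj(s,[[.5263,-.3315,.114],[.5263,-.3315,.064],[.4293,-.3134,.084]]).round(1))
rect(s,(V>150)&(S<30)&(abs(xx-proj(s,[[.4293,-.3134,.084]])[0,0])<45)&(yy<130),.084,'lid')
E
```

```text
t: 29.65
tcp_pos: [0.5265, -0.3298, 0.2471]
tool_rot: [-0.705, 0.002, 0.002, 0.709]
force: [-0.5, 0.1, 0.5]
finger_gap: 0.703
t: 29.82
tcp_pos: [0.5285, -0.329, 0.2516]
tool_rot: [-0.707, -0.001, 0.001, 0.707]
force: [0.4, -0.3, -0.3]
finger_gap: 0.703
[ 0.52877757 -0.32914332  0.25213786] 90.21501660576189 bottle [-0.26 16.53 -0.23] jar [-9.95 19.71  1.61]
brown px [255.3 158. ] area 1148.0 mm 522.3 -331.5 size [58.7 57.3] long axis yaw 0.2 centroid [ 0.5162 -0.3311  0.06  ]
[[254.7 176.6]
 [254.9 167. ]
 [272.8  77.1]]
lid px [272.2  78.2] area 2769.5 mm 431.0 -313.7 size [59.3 58.3] long axis yaw 0.2 centroid [ 0.4304 -0.314   0.084 ]
lid px [277.8  12.9] area 2194.5 mm 374.6 -314.3 size [28.4 86.9] long axis yaw -89.8 centroid [ 0.3713 -0.3097  0.084 ]
```

Both stand where I left them. Descending on the bottle.

```bash
python3 -m jog '[[[-0.26,3,-0.23],0],[[-0.26,7,-0.23],0],[[-0.26,11,-0.23],0],[[-0.26,14,-0.23],0],[[-0.26,15.8,-0.23],0],[[-0.26,16.4,-0.23],0],[[-0.26,16.4,-0.23],0],[[-0.26,16.4,-0.23],0],[[-0.26,16.4,-0.23],0]]'; python3 -m jog '[[[0,0,0],0],[[0,0,0],0],[[0,0,0],0],[[0,0,0],0],[[0,0,0],0],[[0,0,0],0],[[0,0,0],0]]' 2 40; python3 - <<'E'
from h import *
print(manip.sense()['tcp_pos'],togo([.5854,-.0475,.0868]).round(2))
E
```

```text
t: 30.62
tcp_pos: [0.5273, -0.3335, 0.0898]
tool_rot: [0.708, 0.002, 0.0, -0.706]
force: [-0.7, -0.2, -0.3]
finger_gap: 0.7
t: 31.2
tcp_pos: [0.5267, -0.3329, 0.0891]
tool_rot: [0.707, 0.001, -0.0, -0.707]
force: [0.2, 2.7, 6.0]
finger_gap: 0.357
[ 0.52666272 -0.33290946  0.08914121] [ 5.93  0.22 28.53]
```

```bash
python3 -m jog '[[[0,-1,0],0],[[0,-3,0],0],[[0,-6,0],0],[[0.3,-8,1],0],[[1,-8,4],0],[[1.7,-8,8],0],[[2.5,-8,12],0],[[3.3,-8,16],0],[[4.1,-8,20],0],[[5,-8,24],0],[[5.5,-8,26.5],0],[[5.8,-8,27.8],0],[[5.9,-7,28.5],0],[[5.9,-5,28.5],0],[[5.9,-3,28.5],0],[[5.9,-1.5,28.5],0],[[5.9,-0.7,28.5],0],[[5.9,-0.5,28.5],0],[[5.9,-0.5,28.5],0],[[5.9,-0.5,28.5],0]]'; python3 - <<'E'
from h import *
print(manip.sense()['tcp_pos'],togo([.5855,-.0475,.089]).round(2))
E
```

```text
t: 32.87
tcp_pos: [0.5848, -0.0485, 0.0929]
tool_rot: [0.707, 0.001, -0.0, -0.707]
force: [0.5, -0.0, -1.3]
finger_gap: 0.359
[ 0.58481926 -0.04847387  0.09294289] [0.07 0.39 0.1 ]
```

```bash
python3 -m jog '[[[0.07,0.1,0.1],0],[[0.07,0.2,0.1],0],[[0.07,0.3,0.1],0],[[0.07,0.4,0.1],0],[[0.07,0.4,0.1],0],[[0.07,0.4,0.1],0]]'
```

```text
t: 33.37
tcp_pos: [0.5855, -0.0466, 0.0892]
tool_rot: [0.707, 0.001, -0.0, -0.707]
force: [0.6, 0.8, 2.7]
finger_gap: 0.364
```

```bash
python3 -m jog '[[[0,0.05,0],0],[[0,0.05,0],0],[[0,0,0],0],[[0,0,0],0]]' 6; python3 -m jog '[[[0,-1,0],0],[[0,-3,0],0],[[0,-6,0],0],[[0,-9,0],0],[[-1.5,-9,-3],0],[[-3.6,-9,-6.4],0],[[-5.7,-9,-9.8],0],[[-7.8,-9,-13.2],0],[[-9.9,-9,-16.6],0],[[-12,-9,-20],0],[[-13.5,-9,-23],0],[[-15,-9,-25.5],0],[[-15.6,-9,-26.7],0],[[-15.6,-9,-26.7],0],[[-15.6,-9,-26.7],0],[[-15.6,-9,-26.7],0]]' 8.5; python3 - <<'E'
from h import *
s=snap('wrist','w17'); st=manip.sense(); print(st['tcp_pos'],togo([.4293,-.3134,.055]).round(2)); H,S,V=hsv(s); yy,xx=np.mgrid[:384,:512]
q=proj(s,[[.4293,-.3134,.084]])[0]; rect(s,(V>150)&(S<30)&(np.hypot(xx-q[0],yy-q[1])<48),.084,'lid')
E
```

```text
t: 33.7
tcp_pos: [0.5851, -0.0467, 0.0885]
tool_rot: [0.707, 0.001, -0.001, -0.707]
force: [0.1, 0.2, 0.1]
finger_gap: 0.705
t: 35.03
tcp_pos: [0.4299, -0.3127, 0.1787]
tool_rot: [-0.707, -0.001, 0.001, 0.707]
force: [-0.2, 0.6, 0.1]
finger_gap: 0.996
[ 0.43007548 -0.312376    0.17858808] [-0.08 12.36 -0.11]
lid px [256.2 185. ] area 4002.5 mm 425.6 -313.7 size [67.4 58.7] long axis yaw 0.2 centroid [ 0.4254 -0.3136  0.084 ]
```

```bash
python3 -m jog '[[[-0.08,2,-0.1],0],[[-0.08,5,-0.1],0],[[-0.08,8,-0.1],0],[[-0.08,10,-0.1],0],[[-0.08,11.6,-0.1],0],[[-0.08,12.2,-0.1],0],[[-0.08,12.2,-0.1],0],[[-0.08,12.2,-0.1],0],[[-0.08,12.2,-0.1],0]]' 8.5;python3 -m jog '[[[0,0,0],0],[[0,0,0],0],[[0,0,0],0],[[0,0,0],0],[[0,0,0],0],[[0,0,0],0]]' 5 40; python3 - <<'E'
from h import *
print(manip.sense()['tcp_pos'],togo([.5845,.0528,.0568]).round(2))
E
```

```text
t: 35.83
tcp_pos: [0.4297, -0.3151, 0.0576]
tool_rot: [0.708, 0.002, -0.001, -0.707]
force: [0.4, 0.1, 0.6]
finger_gap: 0.998
t: 36.33
tcp_pos: [0.4291, -0.3149, 0.0581]
tool_rot: [0.707, 0.001, -0.0, -0.707]
force: [-0.5, 2.2, 8.4]
finger_gap: 0.692
[ 0.42911245 -0.31491382  0.05814808] [15.6   0.13 36.74]
```

```bash
python3 -m jog '[[[0,-1,0],0],[[0,-3,0],0],[[0,-6,0],0],[[0.3,-8,2],0],[[1,-8,5],0],[[1.5,-8,9],0],[[2,-8,13],0],[[2.5,-8,17],0],[[3,-8,21],0],[[3.5,-8,25],0],[[4,-8,29],0],[[4.6,-8,33],0],[[6,-8,36],0],[[8.5,-8,36.8],0],[[12,-8,36.8],0],[[14.5,-8,36.8],0],[[15.6,-8,36.8],0],[[15.6,-6,36.8],0],[[15.6,-3.5,36.8],0],[[15.6,-2,36.8],0]]'; python3 -m jog '[[[0,0.5,0],0],[[0,1,0],0],[[0,1.4,0],0],[[0,1.6,0],0],[[0,1.6,0],0],[[0,1.6,0],0]]'; python3 - <<'E'
from h import *
print(togo([.5845,.0528,.0575]).round(2))
E
```

```text
t: 38.0
tcp_pos: [0.5832, 0.0534, 0.0754]
tool_rot: [-0.707, -0.0, 0.001, 0.707]
force: [-0.1, 0.1, -2.0]
finger_gap: 0.691
t: 38.5
tcp_pos: [0.5845, 0.0533, 0.0613]
tool_rot: [0.707, 0.001, -0.0, -0.707]
force: [0.2, 1.0, -2.1]
finger_gap: 0.69
[ 0.    0.38 -0.05]
```

```bash
python3 -m jog '[[[0,0.1,0],0],[[0,0.2,0],0],[[0,0.3,0],0],[[0,0.38,0],0],[[0,0.38,0],0],[[0,0.38,0],0]]'
```

```text
t: 39.0
tcp_pos: [0.5843, 0.0534, 0.0583]
tool_rot: [0.707, 0.001, -0.0, -0.707]
force: [-2.6, -0.3, 6.9]
finger_gap: 0.688
```

```bash
python3 -m jog '[[[0,-0.05,0],0],[[0,-0.05,0],0],[[0,-0.05,0],0],[[0,-0.05,0],0]]' 7.5; python3 -m jog '[[[0,-1,0],0],[[0,-3,0],0],[[0,-6,0],0],[[0,-10,0],0],[[0,-14,0],0],[[0,-18,0],0],[[0.5,-22,-2],0],[[1,-25,-4],0],[[1.4,-27.2,-5],0],[[1.4,-27.2,-5],0],[[1.4,-27.2,-5],0],[[1.4,-27.2,-5],0],[[1.4,-27.2,-5],0],[[1.4,-27.2,-5],0]]' 8.5; python3 - <<'E'
from h import *
s0=np.load('w2.npy',allow_pickle=True).item(); s1=snap('wrist','w18'); print(manip.sense()['tcp_pos'],manip.sense()['force'])
yy,xx=np.mgrid[:384,:512]
for s,n in((s0,'before'),(s1,'after')):
    H,S,V=hsv(s); g=cv2.cvtColor(s['frame'],cv2.COLOR_RGB2GRAY); print(n)
    rect(s,(V<45)&(xx>195)&(xx<245)&(yy<180)&(yy>125),.114,'cap'); rect(s,(H<18)&(S>110)&(yy<230)&(yy>115)&(xx>180)&(xx<280),.06,'brown')
    c=cv2.HoughCircles(g[110:190,255:335],cv2.HOUGH_GRADIENT,1,30,param1=80,param2=12,minRadius=17,maxRadius=26)
    if c is not None: x,y,r=c[0][0]; print('lid',x+255,y+110,r,onplane(s,[(x+255,y+110)],.084).round(4))
s=snap('top','top1'); H,S,V=hsv(s); m=(H>20)&(H<35)&(S>120)&(yy>100)&(yy<270)&(xx>80)&(xx<420); rect(s,m,.125,'rack top',40)
snap('scene','scene1')
a=cv2.imread('pics/w18.png')[90:260,150:360]; b=cv2.imread('pics/scene1.png')[110:270,80:390]
o=np.zeros((600,800,3),np.uint8); b=cv2.resize(b,(581,300)); a=cv2.resize(a,(370,300)); o[:300,:581]=b; o[300:,:370]=a
cv2.imwrite('pics/final.png',o)
E
```

```text
t: 39.33
tcp_pos: [0.5841, 0.0534, 0.0572]
tool_rot: [0.707, 0.001, -0.001, -0.707]
force: [-0.3, -0.1, 0.6]
finger_gap: 0.881
t: 40.5
tcp_pos: [0.5969, 0.0042, 0.3274]
tool_rot: [-0.707, 0.0, 0.002, 0.707]
force: [-0.0, 0.2, -0.5]
finger_gap: 0.995
[0.59716399 0.00412533 0.32760822] [-0.20206236 -0.12903491 -0.08045844]
before
cap px [219.2 153.2] area 414.5 mm 584.1 -45.9 size [27.3 30.9] long axis yaw -46.0 centroid [ 0.5839 -0.0459  0.114 ]
brown px [227.2 143.3] area 629.5 mm 582.0 -44.7 size [52.5 53. ] long axis yaw -42.2 centroid [ 0.5775 -0.0409  0.06  ]
lid 293.5 149.5 22.0 [[0.5838 0.0515 0.084 ]]
after
cap px [218.7 154.7] area 424.5 mm 583.7 -43.7 size [27.1 30.7] long axis yaw -45.5 centroid [ 0.5836 -0.0438  0.114 ]
brown px [226.9 144.5] area 640.5 mm 581.6 -42.1 size [53.  53.6] long axis yaw -42.0 centroid [ 0.5768 -0.0387  0.06  ]
lid 290.5 150.5 20.8 [[0.5819 0.0495 0.084 ]]
rack top px [193.5 226.9] area 420.0 mm 448.3 321.0 size [53.2 92.9] long axis yaw -79.7 centroid [0.448  0.3212 0.125 ]
```

```bash
python3 - <<'E'
from h import *
a=cv2.imread('pics/scene0.png',0).astype(np.float32);b=cv2.imread('pics/scene1.png',0).astype(np.float32)
for n,(x,y,w,h) in dict(jar=(214,174,28,22),bottle=(184,160,26,22),flask=(284,226,36,46),cap=(250,243,26,22),tipbox=(76,172,54,40)).items():
    r=cv2.matchTemplate(b[y-8:y+h+8,x-8:x+w+8],a[y:y+h,x:x+w],cv2.TM_CCOEFF_NORMED); _,v,_,p=cv2.minMaxLoc(r); print(n,'shift px',p[0]-8,p[1]-8,round(v,3))
E
```

```text
jar shift px 0 0 0.896
bottle shift px 1 0 0.958
flask shift px 0 0 1.0
cap shift px 0 0 1.0
tipbox shift px 0 0 0.887
```

```bash
python3 -c "
from station import workorder
print(workorder.sign_off())"
```

```text
the job is handed in; nothing more can be done
None
```

The job is handed in at about 41 s of robot time, with the arm clear of everything. I moved the bottle and then the jar to the mat, set the plate between the larger shaker's rails and the rack on top of it, then put the bottle and jar back in the tray. I released each item only after lowering it to its seat. The wrist force never read above about 15 N at the end of a move.

**Last checks:**
- **Plate:** centred within about 1 mm of the midpoint between the rails, and square to them.
- **Rack:** about 1 to 2 mm off the plate's centre and parallel to it. The top camera reads the rack at (0.448, 0.321), close to the wrist camera's (0.449, 0.324).
- **Bottle:** stands about 2 mm from where it started (wrist view). In the scene view it moved 1 pixel.
- **Jar:** shows no shift in the scene view. The wrist circle fit put it about 3 mm off, but that fit was noisy. Its release position was within about 1 mm of the original grip.
- **Bystanders:** flask, cap and tip box show no shift. The tip box's image match was weaker (0.89), probably because of the arm's shadow.

**One check failed:** I could not view the final composite picture because the 16-picture limit was reached. The end-state checks therefore rest on measurements alone, and I did not see by eye that the bottle and jar stand upright.

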